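Clear the wood-carver's bench

ROBOT

A 6-joint arm with a two-finger parallel gripper is mounted at the origin on the work surface. World frame = base frame: x ahead of the robot, y to its left, z up, the work surface at z = 0. Lengths are in m, angles in rad, forces in N, time in s.
With the tool pointing down it reaches from about 0.425 to 0.925 m from the base axis. Payload 12.5 kg.
Tool frame: the origin (TCP) lies at the very end of the fingers, on their centre line; the grasp point (between the pads) lies 19 mm behind it (tcp_to_grasp is the distance from the TCP to the grasp point, in m); z points along the fingers, y is the line along which they close (so a half turn about z gives the same grasp; the last joint's range is limited). The gripper opens to 85 mm and grips with 20 to 120 N. Pads are 22 mm wide; open, the fingers measure 114 mm over their backs; the gripper's body (76 mm by 85 mm) begins 54 mm behind the grasp point. The pads swing forward as they close: fully open they stand 13 mm farther back than shut.
Start: joints at [1.083, 0.491, 1.559, -0, 1.092, -0.106], TCP at [0.233, 0.58, 0.231] pointing down, gripper open.
Joint ranges: [-3.1, 3.1], [-0.84, 2.19], [0.05, 2.79], [-1.13, 4.28], [0.06, 2.93], [-2.69, 2.69]. Speed limits (rad/s): [2.22, 2.22, 2.79, 3.14, 3.14, 3.14].

INTERFACE

Orientations are given as [roll, pitch, yaw] about the fixed x, y, z axes, in that order (R = Rz(yaw) Ry(pitch) Rx(roll)).
In Python, from cell import sense, snapshot, calibration, hand_in, search_frame, tcp_to_grasp gives the robot as it stands. The module is installed in compiled form; this text tells all that it offers.
- The arm moves only by the tool carry_out, never from a script. Its argument "deltas" is text: rows parted by semicolons, each of 7 numbers parted by spaces: the closure, from -1 (fully open) to 1 (shut), then the shift along the tool's x, y, z in mm, then the turn, a rotation vector about the tool's x, y, z in rad. A call has 1 to 12 rows; each row shifts and turns the commanded pose from where the row before left it, along the tool's axes as they then stand; what a row does not reach is not made up. A row lasts 1/8 s, in which the tool goes at most 62.5 mm and 10.7 degrees, less where a joint would pass 70% of its speed; a pose out of reach is approached as far as the arm can. A call with a gripper value outside its range is refused whole. The fingers move at their own pace and stop on an object; "newtons" is the grip in N (left out, the last holds). Time passes only in rows, so rows that do not move let the fingers close. It gives the time, the measured TCP pose, the force, the opening and the grip force at its end, in the units of the state.
- sense(): the state, without advancing time (a new reading comes with each control period).
- snapshot(name): name is "scene" or "top"; returns the picture (384x512x3 uint8, red, green, blue); there is no depth.
- calibration(name): a dict with "fx", "fy", "cx", "cy" (pixels), "k1" (the pictures are not rectified: a ray, as slopes to the right and down, at radius r is drawn at 1 + k1 r^2 times it, then the intrinsics apply), "position" and "orientation" of the camera in the world. Camera axes: x right, y down, z forward; pixel columns grow to the right and rows downward; lengths in m; the calibration is good to about 2 mm. A picture is of the moment at which its call begins. calibration takes no time and is no camera call.
- hand_in(): hands the job in; it is judged then, once.
Trained networks look in the newest picture that a camera, given by its name, has taken for a name from the list of things; names that differ only in an ending like _2 or _b are one class to them, and where a whole thing is asked for, a point or a joint stands for the part that bears it (a point fixed in the world has none). Each returns a list of dicts, best first, with "score" (0 to 1); they miss things now and then, are a little off and sometimes report something else, mostly with a low value. They report only what shows in the picture. A call takes as long as a camera call.
- search_frame(camera, query): "bbox" ([left, top, width, height] in pixels, round what is visible of it).
The state is a dict: "time": time; "joint_pos": joint angles; "qvel": joint speeds; "tau": joint torques, N m; "ee_pos": TCP position; "ee_rot": TCP orientation; "contact_force": force on the tool from outside, world axes, zero at the start; "wrist_torque": the same for the moment, N m; "finger_gap": finger opening in m; "gripper_force": force on a finger pad.
Only numpy, scipy, OpenCV 4.12 (cv2) and the standard library are available. Lean on these libraries where they do the work, as an engineer would, in place of code of your own. Each camera call takes 0.05 s, during which the arm holds its last target. There are 200 camera calls.

TASK

Clear the wood-carver's bench by sorting what lies loose on it: lay the gouge and the knife flat and side by side in the three-sided tool tray, lengthwise with their handles towards its open end; stand the two round lidded boxes in the shallow crate; and stand the vase upright in the middle of the round plate. Set each thing down rather than dropping it, never tip the vase, and leave the mug and the jar where they are.

Things in the scene. Friction and masses are not known exactly. Their poses are not given: they have to be found in the camera images.
- gouge: Palm gouge, lying flat. Pale wooden handle 80 mm long, 24 mm wide (y), 20 mm high, with a 36 mm wide butt on its last 20 mm; slim steel shank, cutting end 15 mm wide. 126 mm in all, 70 g, does not roll. Origin: underside, midway along the handle; +x points to the cutting tip (x = +85 mm), butt end at x = -41 mm; z up. Grip across y, near x = +5 mm.
- knife: Carving knife, lying flat. Dark straight wooden handle 80 mm long, 24 mm wide (y), 20 mm high, small flat steel blade. 121 mm in all, 60 g, does not roll. Origin: underside, midway along the handle; +x points to the blade's tip (x = about +81 mm), handle end at x = -40 mm; z up. Grip across y, near x = +5 mm.
- large_box: Larger turned wooden round box, its lid fixed shut: an upright cylinder of 64 mm diameter, 44 mm high (the upper 16 mm is the lid, 2 mm wider than the body), about 120 g, brass ring inlaid in the dark top. Origin: centre of the underside; z up.
- small_box: Smaller turned wooden round box of the same make, its lid fixed shut: an upright cylinder of 44 mm diameter, 44 mm high, about 70 g. Origin: centre of the underside; z up.
- vase: Dark turned wooden vase, solid, 110 mm high, 120 g. Foot 44 mm diameter, belly 57 mm at 34 to 42 mm height, neck 30 mm at 68 to 86 mm, then flaring to a straight lip of 38 mm diameter from 96 to 110 mm; best gripped by that lip. Origin: centre of the underside; z up.
- tool_tray: Pale plywood tool tray, fixed, 160 mm (x) by 140 mm (y). Floor 5 mm thick; dark walls 8 mm thick, their tops 11 mm above the table, on three sides; the -x end has no wall: the open end. Origin: centre of the underside; x runs from the open end to the end wall. The tools fit side by side along x, e.g. with their origins at x = -30 mm, y = +-32 mm.
- crate: Shallow open wooden crate, fixed, 190 mm (x) by 115 mm (y) outside. Floor 5 mm thick; walls 5 mm thick, their tops 20 mm above the table, on four sides. Origin: centre of the underside; x along its length. The round boxes fit in it side by side, e.g. at x = -45 and +45 mm, y = 0.
- plate: Round dark wooden plate, fixed to the table, 138 mm across the rim, rim 14 mm high, flat floor 5 mm above the table and about 100 mm across, with a brass disc in the middle. Origin: centre of the underside; its yaw is of no matter.
- mug: White mug, 80 mm diameter, 90 mm high, with a handle; stands beyond the work, not part of it. Origin: centre of the underside.
- jar: White closed plastic jar, 72 mm diameter, 85 mm high, with a blank label; stands beyond the work, not part of it. Origin: centre of the underside.

How it is judged:
At the end, for the whole second after the job is handed in: Tools flat on the tray floor, within 17 deg of its length, blades to the end wall, handle middles 3-65 mm from tray centre towards the open end. Both boxes upright on the crate floor. Vase upright on the plate floor, within 18 mm of centre. All at rest; mug and jar moved under 30 mm (x of gouge in the frame of tool_tray between -0.065 and -0.003 m and y of gouge in the frame of tool_tray between -0.056 and 0.056 m and z of gouge in the frame of tool_tray between 0.002 and 0.01 m and angle between the x axis of each of gouge, knife and the x axis of tool_tray, either way round below 0.3 rad and x of tool_tray in the frame of gouge above 0.001 m and angle between each of gouge, knife's own z axis and vertical below 0.12 rad and x of knife in the frame of tool_tray between -0.065 and -0.003 m and y of knife in the frame of tool_tray between -0.056 and 0.056 m and z of knife in the frame of tool_tray between 0.002 and 0.01 m and x of tool_tray in the frame of knife above 0.001 m and x of large_box in the frame of crate between -0.072 and 0.072 m and y of large_box in the frame of crate between -0.035 and 0.035 m and z of large_box in the frame of crate between 0.002 and 0.01 m and angle between each of large_box, small_box, vase's own z axis and vertical below 0.1 rad and x of small_box in the frame of crate between -0.072 and 0.072 m and y of small_box in the frame of crate between -0.035 and 0.035 m and z of small_box in the frame of crate between 0.002 and 0.01 m and horizontal distance between vase and plate below 0.018 m and z of vase in the frame of plate between 0.002 and 0.01 m and linear speed of each of gouge, knife, large_box, small_box, vase below 0.02 m/s and angular speed of each of gouge, knife, large_box, small_box, vase below 0.2 rad/s and distance of each of mug, jar from where it was at the start of the episode below 0.03 m); the robot touches nothing.
It fails at once if the mug or the jar is pushed by more than 30 mm or tipped (distance of any of mug, jar from where it was at the start of the episode above 0.03 m or angle between any of mug, jar's own z axis and vertical above 0.3 rad).
It fails at once if the vase is tipped by more than about 35 degrees (angle between vase's own z axis and vertical above 0.6 rad).
It fails at once if one of the five things is dropped or thrown (faster than 0.7 m/s while no finger holds it: a free fall of some 25 mm) ((linear speed of gouge above 0.7 m/s and contact force between gouge and the fingers below 0.05 N) or (linear speed of knife above 0.7 m/s and contact force between knife and the fingers below 0.05 N) or (linear speed of large_box above 0.7 m/s and contact force between large_box and the fingers below 0.05 N) or (linear speed of small_box above 0.7 m/s and contact force between small_box and the fingers below 0.05 N) or (linear speed of vase above 0.7 m/s and contact force between vase and the fingers below 0.05 N)).
It also fails if it takes over 120 s, if anything falls off the work surface, if the arm or the gripper's body presses on something with over 40 N, if the wrist force passes 120 N, or if a joint passes its speed limit or range.

## Working session

There is one attempt and no reset: what is moved stays moved. The work goes in short steps, Python scripts to look and compute and a tool call to move; the robot and the scene stay as the last step left them, time stands still between calls to the robot, and variables do not carry over. Pictures are saved under pics/ and viewed, at most 14 in all, crops included, and the job is handed in when it is done.

Besides the shell and the picture viewer there is one more tool, called by a JSON object that holds its "name" and its "arguments". carry_out: Moves the arm, as the interface text tells. Its arguments: {"type":"object","properties":{"deltas":{"type":"string"},"newtons":{"type":"number"}},"required":["deltas"]}

```bash
mkdir -p pics
cat > h.py <<'E'
import numpy as np, cv2
from scipy.spatial.transform import Rotation as R
from cell import *
def cam(n):
    c=calibration(n); o=np.array(c["orientation"],float)
    M=R.from_euler('xyz',o).as_matrix() if o.shape==(3,) else (o if o.shape==(3,3) else None)
    K=np.array([[c["fx"],0,c["cx"]],[0,c["fy"],c["cy"]],[0,0,1.]])
    return K,np.array([c["k1"],0,0,0,0.]),M,np.array(c["position"])
def ray(n,uv):
    K,d,M,p=cam(n)
    q=cv2.undistortPoints(np.array(uv,float).reshape(-1,1,2),K,d).reshape(-1,2)
    return p,(M@np.c_[q,np.ones(len(q))].T).T
def onz(n,uv,z):
    p,r=ray(n,uv); z=np.broadcast_to(z,len(r))
    return p+r*((z-p[2])/r[:,2])[:,None]
def proj(n,X):
    K,d,M,p=cam(n)
    return cv2.projectPoints((np.array(X,float).reshape(-1,3)-p)@M,np.zeros(3),np.zeros(3),K,d)[0].reshape(-1,2)
def tri(uvs):
    A=np.zeros((3,3));b=np.zeros(3)
    for n,uv in uvs:
        p,r=ray(n,[uv]); r=r[0]/np.linalg.norm(r[0]); P=np.eye(3)-np.outer(r,r); A+=P;b+=P@p
    return np.linalg.solve(A,b)
def save(n,f): 
    im=snapshot(n); cv2.imwrite('pics/'+f,im[:,:,::-1]); return im
E
python3 - <<'E'
from h import *
np.set_printoptions(precision=4,suppress=True)
for n in("scene","top"):
    im=save(n,n+"0.png"); print(n,calibration(n))
    cv2.imwrite(f'pics/{n}0b.png',cv2.resize(im[:,:,::-1],(800,600),interpolation=cv2.INTER_CUBIC))
    for q in "gouge knife large_box small_box vase tool_tray crate plate mug jar".split():
        print(q,[(np.round(d["bbox"]).tolist(),round(d["score"],2)) for d in search_frame(n,q)[:3]])
s=sense();print(s["ee_pos"],s["ee_rot"],s["finger_gap"],s["time"],tcp_to_grasp)
E
```

```text
scene {'fx': 442.71544346563974, 'fy': 442.71544346563974, 'cx': 256.56069710351346, 'cy': 191.69109769548672, 'k1': -0.031154409360320153, 'position': array([1.1263, 0.1836, 0.9056]), 'orientation': array([-2.5235,  0.0034,  1.9043])}
gouge [([196.0, 126.0, 29.0, 37.0], 0.6)]
knife [([341.0, 175.0, 17.0, 34.0], 0.79), ([304.0, 265.0, 58.0, 54.0], 0.32)]
large_box [([322.0, 223.0, 29.0, 31.0], 0.64), ([259.0, 141.0, 24.0, 43.0], 0.51)]
small_box [([163.0, 186.0, 17.0, 24.0], 0.9)]
vase [([342.0, 173.0, 17.0, 38.0], 0.17)]
tool_tray [([394.0, 198.0, 83.0, 73.0], 0.88)]
crate [([210.0, 198.0, 64.0, 85.0], 0.76)]
plate [([108.0, 130.0, 47.0, 35.0], 0.7)]
mug [([306.0, 268.0, 54.0, 55.0], 0.83)]
jar [([124.0, 208.0, 38.0, 48.0], 0.83)]
top {'fx': 496.8954538667997, 'fy': 496.8954538667997, 'cx': 255.17786924761393, 'cy': 191.47172301101304, 'k1': -0.122610742250063, 'position': array([ 0.5041, -0.0008,  1.3132]), 'orientation': array([-3.0777,  0.0021, -1.5814])}
gouge [([323.0, 226.0, 14.0, 53.0], 0.7), ([69.0, 183.0, 74.0, 79.0], 0.36), ([250.0, 230.0, 21.0, 23.0], 0.24)]
knife [([181.0, 217.0, 9.0, 50.0], 0.88), ([170.0, 178.0, 29.0, 24.0], 0.53)]
large_box [([250.0, 227.0, 23.0, 24.0], 0.73), ([172.0, 178.0, 27.0, 21.0], 0.72)]
small_box [([328.0, 166.0, 22.0, 21.0], 0.78), ([321.0, 230.0, 15.0, 47.0], 0.19)]
vase [([252.0, 231.0, 21.0, 20.0], 0.57)]
tool_tray [([68.0, 187.0, 75.0, 75.0], 0.96), ([150.0, 110.0, 48.0, 37.0], 0.46)]
crate [([236.0, 126.0, 54.0, 79.0], 0.72)]
plate [([377.0, 197.0, 50.0, 50.0], 0.88)]
mug [([152.0, 110.0, 46.0, 37.0], 0.67), ([69.0, 184.0, 74.0, 81.0], 0.21)]
jar [([330.0, 117.0, 25.0, 30.0], 0.88)]
[0.2328 0.58   0.2314] [ 3.1415 -0.      2.7598] 0.08534144022122497 1.1 0.0187
```

View pics/top0b.png

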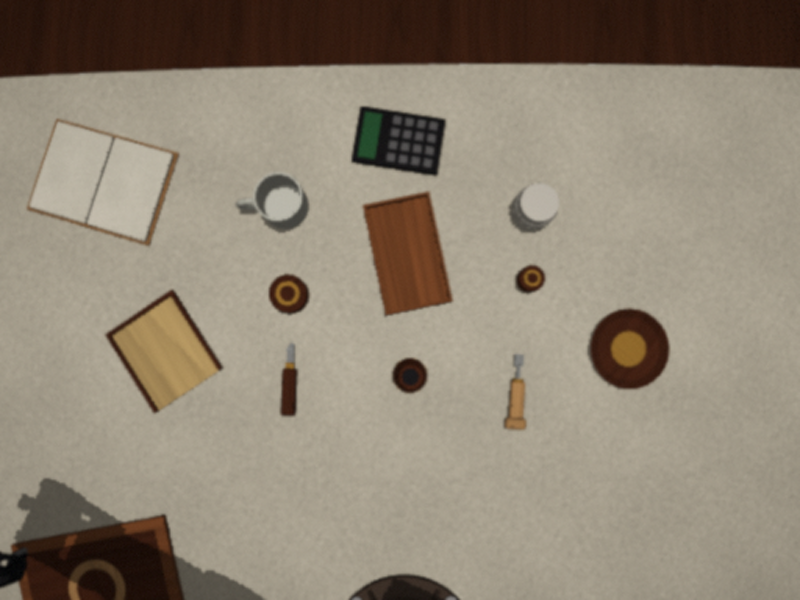

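View pics/scene0b.png

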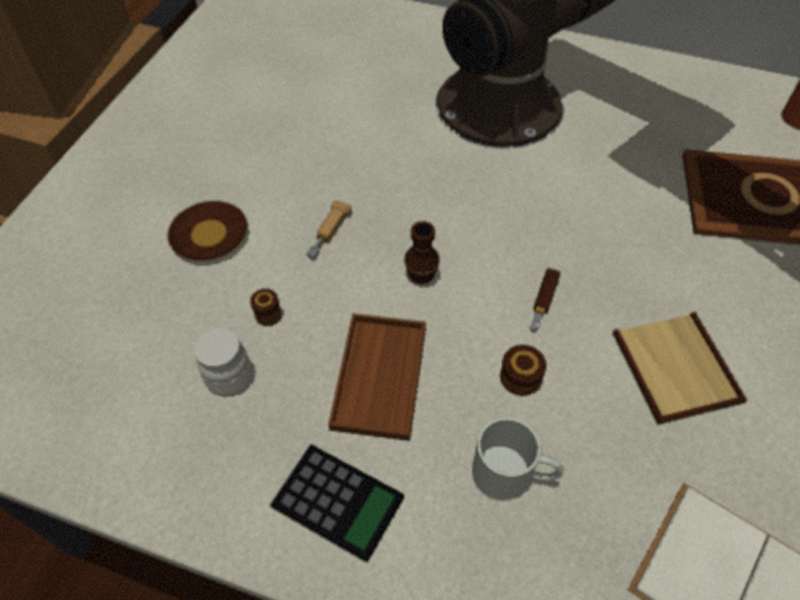

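The pictures (800x600 enlargement) show these things:
- **Top view:** tray around (165,350) with its open end at lower right, crate (407,254), plate (628,349), large box (288,294), small box (531,278).
- **Top view, the rest:** vase (410,376), knife (289,380) with its blade up, gouge (516,390) with its tip up.
- **Scene view:** the same layout, seen from the far side.

The network's vase and large-box hits partly confuse the two, but the picture settles which is which.

```bash
cat > m.py <<'E'
from h import *
np.set_printoptions(precision=4,suppress=True)
k=0.64
T=dict(lb=(287.5,293.5),sb=(531.5,278),vase=(410,376),plate=(628,349),gb=(515.5,424),gt=(518,357),kb=(288.5,412),kt=(291.5,346),
 t1=(172,292),t2=(108,335),t3=(155,411),t4=(221,369),c1=(363,206),c2=(429,193),c3=(452,300),c4=(386,315))
S=dict(lb=(524,361),sb=(264,299),vase=(423,230),plate=(209,233),gb=(341,208),gt=(313,255),kb=(552,273),kt=(535,327),
 t1=(660,421),t2=(745,400),t3=(696,314),t4=(614,332),c1=(409,438),c2=(330,431),c3=(354,316),c4=(425,321))
for q in T: print(q,tri([("top",np.array(T[q])*k),("scene",np.array(S[q])*k)]))
ims={n:cv2.imread(f'pics/{n}0.png') for n in("top","scene")}
# segmentation: differs from local background
for n,im in ims.items():
    lab=cv2.cvtColor(im,cv2.COLOR_BGR2LAB).astype(float); 
    bg=cv2.medianBlur(im,151); d=np.linalg.norm(lab-cv2.cvtColor(bg,cv2.COLOR_BGR2LAB).astype(float),axis=2)
    m=(d>28).astype(np.uint8); nn,L,st,ce=cv2.connectedComponentsWithStats(m)
    for i in range(1,nn):
        if 40<st[i,4]<6000:
            r=cv2.minAreaRect(np.argwhere(L==i)[:,::-1].astype(np.float32)); print(n,st[i],np.round(ce[i],1),np.round(r[0],1),np.round(r[1],1),round(r[2],1))
E
python3 m.py
```

```text
lb [0.5963 0.1831 0.0487]
sb [ 0.6176 -0.2172  0.0472]
vase [ 0.462  -0.0146  0.1131]
plate [ 0.4986 -0.3865  0.0073]
gb [ 0.3761 -0.1911  0.0129]
gt [ 0.4877 -0.1971  0.0103]
kb [0.4005 0.1876 0.0163]
kt [0.5103 0.1835 0.0133]
t1 [0.6041 0.3886 0.0067]
t2 [0.5315 0.501  0.0081]
t3 [0.4021 0.4178 0.0102]
t4 [0.4727 0.3034 0.0041]
c1 [0.7463 0.0603 0.0119]
c2 [ 0.769  -0.0512  0.0022]
c3 [ 0.5841 -0.0863  0.0171]
c4 [0.5604 0.023  0.0228]
top [  60   40  297   25 3428] [239.4  49. ] [208.1  52.5] [ 23.6 296.1] 89.1
top [ 225   68   61   45 2154] [254.9  89.9] [254.8  89.9] [56.9 38.2] 9.2
top [ 17  85  98  73 542] [ 83.1 128.8] [ 65.6 115.8] [83.7 63.3] 16.7
top [151 111  41  26 381] [170.4 123.1] [169.9 124.4] [18.6 40.9] 57.5
top [167 121  31  28 272] [185.4 139. ] [184.8 137.2] [18.2 32.7] 56.8
top [325 121  29  28 309] [335.2 139. ] [336.5 137.7] [27.1 20.9] 43.5
top [ 232  122   58   81 3271] [260.3 162. ] [260.3 161.9] [73.3 45.4] 78.1
top [329 169  20  20 302] [338.5 178.4] [338.5 178.5] [19. 19.] 90.0
top [172 175  27  27 551] [184.5 187.9] [184.5 188. ] [26.2 24.7] 45.0
top [
[... 1258 characters left out ...]
2.1 241.3] [241.1 240.3] [54.  78.2] 7.9
scene [126 219  38  36 733] [146.7 239.6] [146.  238.6] [30.2 33.7] 66.0
scene [319 220  31  34 824] [334.2 236.5] [334.4 236.6] [29.  33.5] 10.3
scene [307 269  38  30 645] [326.6 280.9] [326.4 281.7] [37.1 25.4] 15.9
scene [ 172  284   87   76 3619] [216.  321.2] [215.6 320.4] [73.7 51. ] 29.7
scene [302 284  59  37 840] [325.6 307.2] [328.5 306.4] [57.8 31.6] 14.5
scene [401 309  41  75 454] [419.4 348.5] [420.7 344.9] [18. 79.] 17.7
scene [  0 315  50  24 363] [ 20.2 326.5] [ 23.1 329.4] [53.7 11.1] 21.8
scene [473 341  39  43 167] [486.6 360.1] [492.7 366.5] [24.  45.7] 22.8
scene [ 96 356  80  28 776] [132.1 372.6] [133.2 375.5] [83.4 16.2] 21.0
```

```bash
cat > p.py <<'E'
import sys
from h import *
# usage: p.py x y z yaw  -> turn about tool z, then shift in tool axes after the turn
x,y,z,yaw=map(float,sys.argv[1:5]); s=sense(); p=np.array(s["ee_pos"])
Rc=R.from_euler('xyz',s["ee_rot"]).as_matrix(); Rt=R.from_euler('xyz',[np.pi,0,yaw]).as_matrix()
rv=R.from_matrix(Rc.T@Rt).as_rotvec(); d=Rt.T@(np.array([x,y,z])-p)*1000
print("turn",np.round(rv,3),"shift mm",np.round(d,1),"gap",round(s["finger_gap"],4),"t",s["time"])
E
python3 - <<'E'
from h import *
np.set_printoptions(precision=4,suppress=True)
print("knife end/tip",onz("top",[[184.6,267],[186.3,218]],[.01,.01]))
print("gouge end/tip",onz("top",[[329.5,275],[331.5,226]],[.01,.005]))
print("boxes",onz("top",[[184,187.9],[340,177.9]],.044),"vase lip",onz("top",[[262.3,240.5]],.110),"plate",onz("top",[[402.2,223]],.012))
E
python3 p.py 0.434 0.186 0.15 3.105
```

```text
knife end/tip [[0.3914 0.188  0.01  ]
 [0.5197 0.1828 0.01  ]]
gouge end/tip [[ 0.3665 -0.1909  0.01  ]
 [ 0.4945 -0.199   0.005 ]]
boxes [[ 0.5965  0.1838  0.044 ]
 [ 0.618  -0.2175  0.044 ]] vase lip [[ 0.4624 -0.0149  0.11  ]] plate [[ 0.4998 -0.3864  0.012 ]]
turn [ 0.     0.    -0.345] shift mm [-215.4 -386.4   81.4] gap 0.0853 t 1.1
```

{"name": "carry_out", "arguments": {"deltas": "-1 0 0 0 0 0 -0.115; -1 0 0 0 0 0 -0.115; -1 0 0 0 0 0 -0.115; -1 -27.3 -48.3 10 0 0 0; -1 -27.3 -48.3 10 0 0 0; -1 -27.3 -48.3 10 0 0 0; -1 -27.3 -48.3 10 0 0 0; -1 -27.3 -48.3 10 0 0 0; -1 -27.3 -48.3 10 0 0 0; -1 -27.3 -48.3 10 0 0 0; -1 -27.3 -48.3 10 0 0 0; -1 0 0 0 0 0 0", "newtons": 40}}

```text
time: 2.6
ee_pos: [0.4382, 0.1831, 0.1508]
ee_rot: [-3.141, -0.0, 3.1]
contact_force: [-0.2, 0.4, -0.4]
finger_gap: 0.0853
gripper_force: 0.0
```

```bash
python3 p.py 0.438 0.186 0.006 3.105
```

```text
turn [-0.    -0.    -0.005] shift mm [  0.3   2.9 144.8] gap 0.0853 t 2.6
```

{"name": "carry_out", "arguments": {"deltas": "-1 0 3 30 0 0 0; -1 0 0 40 0 0 0; -1 0 0 40 0 0 0; -1 0 0 20 0 0 0; -1 0 0 15 0 0 0; -1 0 0 0 0 0 0; 1 0 0 0 0 0 0; 1 0 0 0 0 0 0; 1 0 0 0 0 0 0; 1 0 0 0 0 0 0; 1 0 0 0 0 0 0; 1 0 0 0 0 0 0", "newtons": 40}}

```text
time: 4.1
ee_pos: [0.4372, 0.1889, 0.0069]
ee_rot: [3.141, 0.001, 3.105]
contact_force: [-1.1, -0.6, 6.6]
finger_gap: 0.0226
gripper_force: 39.4
```

{"name": "carry_out", "arguments": {"deltas": "1 0 0 -20 0 0 0; 1 0 0 -40 0 0 0; 1 0 0 -40 0 0 0; 1 0 0 0 0 0 -0.15; 1 0 0 0 0 0 -0.15; 1 0 0 0 0 0 -0.15; 1 0 0 0 0 0 -0.16; 1 0 0 0 0 0 0"}}

```text
time: 5.1
ee_pos: [0.437, 0.1888, 0.1064]
ee_rot: [3.142, 0.0, -2.57]
contact_force: [0.2, 0.8, -1.0]
finger_gap: 0.0231
gripper_force: 39.7
```

```bash
python3 p.py 0.464 0.4146 0.06 3.715
```

```text
turn [ 0.     0.    -0.001] shift mm [-145.2  175.    46.4] gap 0.0231 t 5.1
```

{"name": "carry_out", "arguments": {"deltas": "1 -29 35 0 0 0 0; 1 -29 35 0 0 0 0; 1 -29 35 0 0 0 0; 1 -29 35 0 0 0 0; 1 -29 35 0 0 0 0; 1 0 0 26 0 0 0; 1 0 0 20 0 0 0; 1 0 0 0 0 0 0"}}

```text
time: 6.1
ee_pos: [0.4632, 0.4141, 0.059]
ee_rot: [-3.141, -0.003, -2.571]
contact_force: [-0.2, -0.6, -1.0]
finger_gap: 0.023
gripper_force: 39.7
```

```bash
python3 p.py 0.464 0.4146 0.012 3.715
python3 - <<'E'
from h import *
a=save("top","t1.png")[150:290,40:220,::-1]; b=save("scene","s1.png")[130:290,310:512,::-1]
cv2.imwrite("pics/c1.png",np.hstack([cv2.resize(a,(400,400)),cv2.resize(b,(400,400))]))
E
```

```text
turn [-0.    -0.003 -0.003] shift mm [-0.9  0.  47. ] gap 0.023 t 6.1
```

View pics/c1.png

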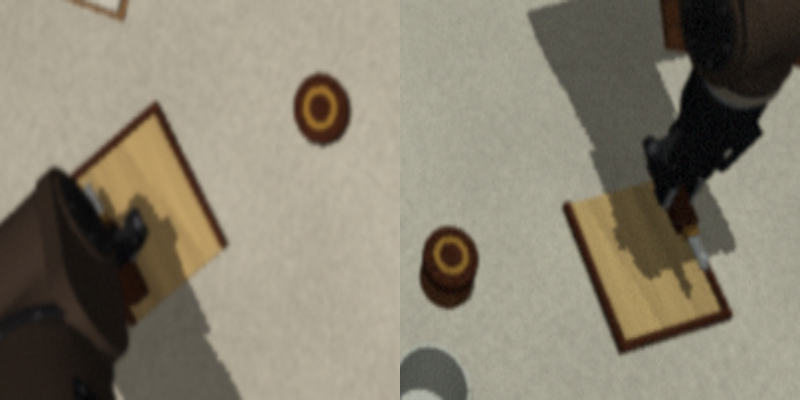

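The pictures show the knife held above the tray's far side, parallel to the wall with its blade towards the end wall. I'll set it down.

{"name": "carry_out", "arguments": {"deltas": "1 0 0 20 0 0 0; 1 0 0 15 0 0 0; 1 0 0 8 0 0 0; 1 0 0 3.5 0 0 0; 1 0 0 0 0 0 0; 0.2 0 0 0 0 0 0; 0.2 0 0 0 0 0 0; 0.2 0 0 0 0 0 0; 0.2 0 0 0 0 0 0"}}

```text
time: 7.32
ee_pos: [0.464, 0.4145, 0.0139]
ee_rot: [3.142, 0.0, -2.568]
contact_force: [-0.6, -0.3, 0.5]
finger_gap: 0.0343
gripper_force: 0.0
```

{"name": "carry_out", "arguments": {"deltas": "0.2 0 0 -15 0 0 0; 0.2 0 0 -30 0 0 0; -1 0 0 -40 0 0 0; -1 0 0 -30 0 0 0; -1 0 0 0 0 0 0.13; -1 0 0 0 0 0 0.13; -1 0 0 0 0 0 0.12; -1 0 0 0 0 0 0"}}

```text
time: 8.32
ee_pos: [0.464, 0.4145, 0.1298]
ee_rot: [3.141, 0.001, -2.948]
contact_force: [-0.3, 0.2, -0.1]
finger_gap: 0.0857
gripper_force: 0.0
```

```bash
python3 p.py 0.5963 0.1835 0.13 3.335
```

```text
turn [0.    0.001 0.001] shift mm [-8.540e+01 -2.522e+02 -2.000e-01] gap 0.0857 t 8.325
```

{"name": "carry_out", "arguments": {"deltas": "-1 -17 -50.5 0 0 0 0; -1 -17 -50.5 0 0 0 0; -1 -17 -50.5 0 0 0 0; -1 -17 -50.5 0 0 0 0; -1 -17 -50.2 0 0 0 0; -1 0 0 0 0 0 0; -1 0 0 40 0 0 0; -1 0 0 35 0 0 0; -1 0 0 25 0 0 0; -1 0 0 18 0 0 0; -1 0 0 0 0 0 0"}}

```text
time: 9.7
ee_pos: [0.5952, 0.1837, 0.0101]
ee_rot: [3.141, -0.002, -2.947]
contact_force: [0.8, 0.3, 0.1]
finger_gap: 0.0851
gripper_force: 0.0
```

{"name": "carry_out", "arguments": {"deltas": "1 0 0 0 0 0 0; 1 0 0 0 0 0 0; 1 0 0 0 0 0 0; 1 0 0 0 0 0 0; 1 0 0 0 0 0 0", "newtons": 40}}

```text
time: 10.32
ee_pos: [0.5963, 0.1836, 0.0122]
ee_rot: [3.141, 0.002, -2.948]
contact_force: [-1.4, 0.9, 6.3]
finger_gap: 0.0628
gripper_force: 43.9
```

{"name": "carry_out", "arguments": {"deltas": "1 0 0 -15 0 0 0; 1 0 0 -35 0 0 0; 1 0 0 -40 0 0 0; 1 0 0 0 0 0 0"}}

```text
time: 10.82
ee_pos: [0.5972, 0.1836, 0.1049]
ee_rot: [3.142, 0.006, -2.948]
contact_force: [1.1, -1.5, -1.6]
finger_gap: 0.0626
gripper_force: 44.3
```

```bash
python3 p.py 0.709 -0.005 0.10 3.335
```

```text
turn [ 0.     0.006 -0.   ] shift mm [ -73.5 -206.6    4.9] gap 0.0626 t 10.825
```

{"name": "carry_out", "arguments": {"deltas": "1 -14.7 -41.3 0 0 0 0; 1 -14.7 -41.3 0 0 0 0; 1 -14.7 -41.3 0 0 0 0; 1 -14.7 -41.3 0 0 0 0; 1 -14.7 -41.3 0 0 0 0; 1 0 0 20 0 0 0; 1 0 0 20 0 0 0; 1 0 0 0 0 0 0"}}

```text
time: 11.82
ee_pos: [0.7059, -0.004, 0.0583]
ee_rot: [3.14, -0.004, -2.947]
contact_force: [-0.1, -0.9, -1.0]
finger_gap: 0.0631
gripper_force: 44.4
```

```bash
python3 p.py 0.709 -0.005 0.0172 3.335
python3 - <<'E'
from h import *
a=save("top","t2.png")[110:250,190:370,::-1]; b=save("scene","s2.png")[150:310,150:330,::-1]
cv2.imwrite("pics/c2.png",np.hstack([cv2.resize(a,(400,400)),cv2.resize(b,(400,400))]))
E
```

```text
turn [ 0.001 -0.004  0.001] shift mm [-2.8 -1.5 41.1] gap 0.0631 t 11.825
```

View pics/c2.png

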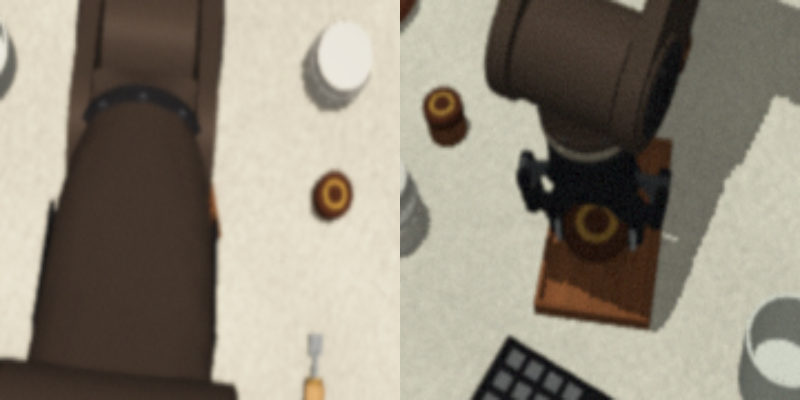

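The box hangs over the crate's far half and is centred across it. Lower it.

{"name": "carry_out", "arguments": {"deltas": "1 0 0 15 0 0 0; 1 0 0 12 0 0 0; 1 0 0 7 0 0 0; 1 0 0 3 0 0 0; 1 0 0 0 0 0 0; 1 0 0 0 0 0 0"}}

```text
time: 12.68
ee_pos: [0.7078, -0.0053, 0.0241]
ee_rot: [-3.142, 0.001, -2.948]
contact_force: [0.8, 0.1, -1.5]
finger_gap: 0.0627
gripper_force: 44.4
```

{"name": "carry_out", "arguments": {"deltas": "1 0 0 3 0 0 0; 1 0 0 2 0 0 0; 1 0 0 1 0 0 0; 1 0 0 0 0 0 0"}}

```text
time: 13.18
ee_pos: [0.7075, -0.0052, 0.0177]
ee_rot: [3.141, -0.0, -2.948]
contact_force: [0.6, -0.9, -0.6]
finger_gap: 0.0629
gripper_force: 44.4
```

{"name": "carry_out", "arguments": {"deltas": "1 0 0 1 0 0 0; 1 0 0 0 0 0 0; -0.75 0 0 0 0 0 0; -0.75 0 0 0 0 0 0; -0.75 0 0 0 0 0 0; -0.75 0 0 -20 0 0 0; -0.75 0 0 -40 0 0 0; -1 0 0 -40 0 0 0; -1 0 0 0 0 0 0"}}

```text
time: 14.3
ee_pos: [0.7092, -0.0053, 0.1219]
ee_rot: [-3.14, 0.007, -2.948]
contact_force: [1.1, -0.7, 0.5]
finger_gap: 0.0853
gripper_force: 0.0
```

```bash
python3 p.py 0.618 -0.2173 0.12 3.335
```

```text
turn [-0.002  0.007 -0.   ] shift mm [ 130.2 -190.5    1.9] gap 0.0853 t 14.3
```

Run:
```python
from h import *
print(onz("top",[[345.3,129.5],[181,126]],[.085,.09]), tri([("top",(345.3,129.5)),("scene",(139.5,224))]))
```

```text
[[ 0.73623204 -0.22690217  0.085     ]
 [ 0.74847834  0.1847891   0.09      ]] [ 0.73688617 -0.22687327  0.07814673]
```

{"name": "carry_out", "arguments": {"deltas": "-1 26 -38.1 0 0 0 0; -1 26 -38.1 0 0 0 0; -1 26 -38.1 0 0 0 0; -1 26 -38.1 0 0 0 0; -1 26 -38.1 0 0 0 0; -1 0 0 0 0 0 0; -1 0 0 35 0 0 0; -1 0 0 35 0 0 0; -1 0 0 23 0 0 0; -1 0 0 13 0 0 0; -1 0 0 0 0 0 0; -1 0 0 0 0 0 0"}}

```text
time: 15.8
ee_pos: [0.6171, -0.2171, 0.0118]
ee_rot: [-3.141, 0.001, -2.948]
contact_force: [0.4, 0.6, 0.1]
finger_gap: 0.0854
gripper_force: 0.0
```

{"name": "carry_out", "arguments": {"deltas": "1 0 0 0 0 0 0; 1 0 0 0 0 0 0; 1 0 0 0 0 0 0; 1 0 0 0 0 0 0; 1 0 0 0 0 0 0; 1 0 0 0 0 0 0", "newtons": 40}}

```text
time: 16.55
ee_pos: [0.6167, -0.2172, 0.0115]
ee_rot: [-3.141, 0.001, -2.948]
contact_force: [-1.6, 0.9, 6.4]
finger_gap: 0.0426
gripper_force: 40.1
```

{"name": "carry_out", "arguments": {"deltas": "1 0 0 -15 0 0 0; 1 0 0 -35 0 0 0; 1 0 0 -35 0 0 0; 1 0 0 0 0 0 0"}}

```text
time: 17.05
ee_pos: [0.6177, -0.2176, 0.0993]
ee_rot: [-3.139, 0.004, -2.948]
contact_force: [0.4, 0.0, -0.1]
finger_gap: 0.043
gripper_force: 40.7
```

```bash
python3 p.py 0.618 -0.0225 0.04 3.335
```

```text
turn [-0.003  0.004 -0.   ] shift mm [-37.8 191.4  59.3] gap 0.043 t 17.05
```

{"name": "carry_out", "arguments": {"deltas": "1 -7.6 38.3 0 0 0 0; 1 -7.6 38.3 0 0 0 0; 1 -7.6 38.3 0 0 0 0; 1 -7.6 38.3 0 0 0 0; 1 -7.6 38.3 0 0 0 0; 1 0 0 0 0 0 0; 1 0 0 30 0 0 0; 1 0 0 25 0 0 0; 1 0 0 15 0 0 0; 1 0 0 8 0 0 0; 1 0 0 0 0 0 0; 1 0 0 0 0 0 0"}}

```text
time: 18.55
ee_pos: [0.6174, -0.022, 0.0185]
ee_rot: [-3.141, 0.001, -2.948]
contact_force: [0.1, -1.1, -0.3]
finger_gap: 0.0428
gripper_force: 41.0
```

Lower by 1.5 mm, release with a part opening, lift, and check the large box, small box and knife.

{"name": "carry_out", "arguments": {"deltas": "1 0 0 1.5 0 0 0; 1 0 0 0 0 0 0; -0.4 0 0 0 0 0 0; -0.4 0 0 0 0 0 0; -0.4 0 0 0 0 0 0; -0.4 0 0 -20 0 0 0; -0.4 0 0 -40 0 0 0; -1 0 0 -40 0 0 0; -1 0 0 -30 0 0 0; -1 0 0 0 0 0 0.12; -1 0 0 0 0 0 0.12; -1 0 0 0 0 0 0"}}

```text
time: 20.05
ee_pos: [0.6171, -0.0219, 0.1476]
ee_rot: [-3.142, 0.001, 3.096]
contact_force: [-0.3, -0.6, -0.4]
finger_gap: 0.0856
gripper_force: 0.0
```

```bash
python3 p.py 0.4125 -0.1935 0.12 3.085
```

```text
turn [-0.     0.001  0.011] shift mm [ 194.6 -182.9   27.6] gap 0.0856 t 20.05
```

{"name": "carry_out", "arguments": {"deltas": "-1 39 -36.6 0 0 0 0.01; -1 39 -36.6 0 0 0 0; -1 39 -36.6 0 0 0 0; -1 39 -36.6 0 0 0 0; -1 39 -36.6 0 0 0 0; -1 0 0 0 0 0 0; -1 0 0 40 0 0 0; -1 0 0 20 0 0 0; -1 0 0 0 0 0 0"}}

```text
time: 21.18
ee_pos: [0.4126, -0.1933, 0.0856]
ee_rot: [3.14, -0.002, 3.087]
contact_force: [0.1, 0.5, 0.5]
finger_gap: 0.0852
gripper_force: 0.0
```

```bash
python3 p.py 0.4125 -0.1935 0.006 3.085
python3 - <<'E'
from h import *
a=save("top","t3.png")[110:290,50:410,::-1]; b=save("scene","s3.png")[110:300,150:490,::-1]
cv2.imwrite("pics/c3.png",np.vstack([cv2.resize(a,(600,300)),cv2.resize(b,(540,300))if 0 else cv2.resize(b,(600,300))]))
E
```

```text
turn [ 0.001 -0.002  0.002] shift mm [ 0.1 -0.2 79.6] gap 0.0852 t 21.175
```

View pics/c3.png

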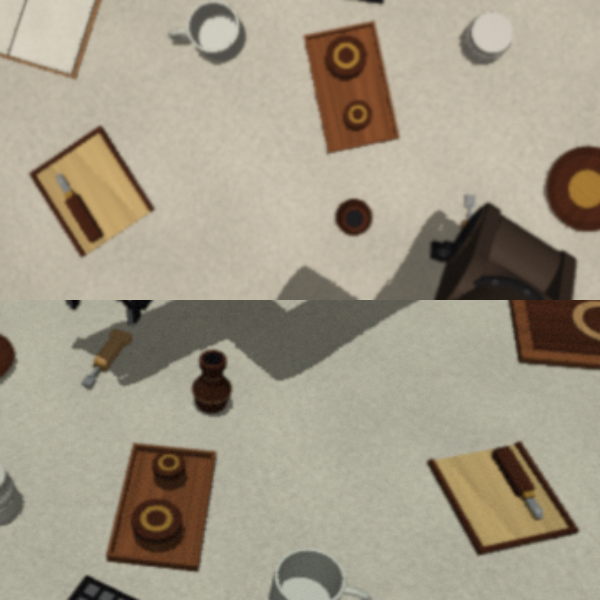

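The knife lies in the tray along its far side, and both boxes stand upright in the crate. The gripper is above the gouge, so I'll grasp it.

{"name": "carry_out", "arguments": {"deltas": "-1 0 0 35 0 0 0; -1 0 0 25 0 0 0; -1 0 0 13 0 0 0; -1 0 0 5.5 0 0 0; -1 0 0 0 0 0 0; 1 0 0 0 0 0 0; 1 0 0 0 0 0 0; 1 0 0 0 0 0 0; 1 0 0 0 0 0 0; 1 0 0 0 0 0 0; 1 0 0 0 0 0 0", "newtons": 40}}

```text
time: 22.65
ee_pos: [0.4124, -0.194, 0.0082]
ee_rot: [-3.141, 0.0, 3.085]
contact_force: [-0.1, 0.3, 7.0]
finger_gap: 0.0227
gripper_force: 39.4
```

{"name": "carry_out", "arguments": {"deltas": "1 0 0 -20 0 0 0; 1 0 0 -45 0 0 0; 1 0 0 -50 0 0 0; 1 0 0 -50 0 0 0; 1 0 0 -30 0 0 0; 1 0 0 0 0 0 -0.16; 1 0 0 0 0 0 -0.16; 1 0 0 0 0 0 -0.16; 1 0 0 0 0 0 -0.15; 1 0 0 0 0 0 0"}}

```text
time: 23.9
ee_pos: [0.4161, -0.1874, 0.2025]
ee_rot: [-3.136, -0.012, -2.578]
contact_force: [0.8, 0.2, -0.8]
finger_gap: 0.0232
gripper_force: 39.8
```

```bash
python3 p.py 0.4976 0.3626 0.20 3.715
```

```text
turn [-0.005 -0.012 -0.01 ] shift mm [-366.8  417.8    2.5] gap 0.0232 t 23.9
```

{"name": "carry_out", "arguments": {"deltas": "1 -36.7 41.8 0 0 0 0; 1 -36.7 41.8 0 0 0 0; 1 -36.7 41.8 0 0 0 0; 1 -36.7 41.8 0 0 0 0; 1 -36.7 41.8 0 0 0 0; 1 -36.7 41.8 0 0 0 0; 1 -36.7 41.8 0 0 0 0; 1 -36.7 41.8 0 0 0 0; 1 -36.7 41.8 0 0 0 0; 1 -36.7 41.8 0 0 0 0; 1 0 0 0 0 0 0; 1 0 0 0 0 0 0"}}

```text
time: 25.4
ee_pos: [0.5027, 0.3611, 0.1954]
ee_rot: [-3.136, -0.013, -2.577]
contact_force: [0.1, -0.2, -0.6]
finger_gap: 0.0229
gripper_force: 39.8
```

```bash
python3 p.py 0.4976 0.3626 0.0145 3.715
```

```text
turn [-0.006 -0.013 -0.009] shift mm [  3.4   4.  180.9] gap 0.0229 t 25.4
```

{"name": "carry_out", "arguments": {"deltas": "1 3.4 4 30 -0.006 -0.013 -0.009; 1 0 0 45 0 0 0; 1 0 0 45 0 0 0; 1 0 0 35 0 0 0; 1 0 0 0 0 0 0; 1 0 0 0 0 0 0"}}

```text
time: 26.15
ee_pos: [0.4986, 0.3626, 0.0424]
ee_rot: [3.141, 0.003, -2.57]
contact_force: [-0.2, 0.3, -0.1]
finger_gap: 0.0229
gripper_force: 39.7
```

```bash
python3 p.py 0.4976 0.3626 0.0135 3.715
```

```text
turn [ 0.     0.003 -0.002] shift mm [ 0.9  0.6 28.9] gap 0.0229 t 26.15
```

{"name": "carry_out", "arguments": {"deltas": "1 0.5 0.5 12 0 0 0; 1 0 0 9 0 0 0; 1 0 0 5 0 0 0; 1 0 0 2 0 0 0; 1 0 0 1 0 0 0; 1 0 0 0 0 0 0"}}

```text
time: 26.9
ee_pos: [0.4971, 0.3631, 0.0132]
ee_rot: [3.141, 0.001, -2.569]
contact_force: [-5.8, -4.0, 14.6]
finger_gap: 0.0228
gripper_force: 41.6
```

Run:
```python
from h import *
a=save("top","t4.png")[170:280,50:200,::-1]; b=save("scene","s4.png")[170:290,370:500,::-1]
cv2.imwrite("pics/c4.png",np.hstack([cv2.resize(a,(400,400)),cv2.resize(b,(400,400))]))
```

```text
(no output)
```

View pics/c4.png

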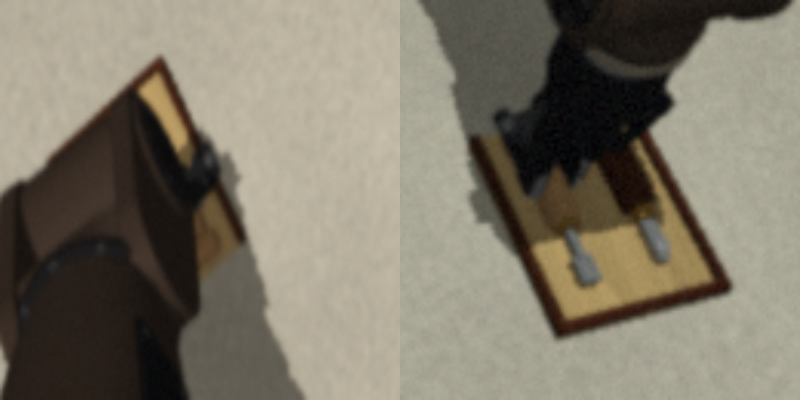

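The gouge rests on the tray floor beside the knife, with its tip clear of the end wall. Release and lift.

{"name": "carry_out", "arguments": {"deltas": "1 0 0 -0.5 0 0 0; 0.2 0 0 0 0 0 0; 0.2 0 0 0 0 0 0; 0.2 0 0 0 0 0 0; 0.2 0 0 -15 0 0 0; 0.2 0 0 -35 0 0 0; -0.3 0 0 -50 0 0 0; -0.3 0 0 -50 0 0 0; -0.3 0 0 -40 0 0 0; -0.3 0 0 0 0 0 0"}}

```text
time: 28.25
ee_pos: [0.4979, 0.3635, 0.2067]
ee_rot: [-3.142, 0.008, -2.569]
contact_force: [0.3, -0.5, 0.3]
finger_gap: 0.0557
gripper_force: 0.0
```

```bash
python3 p.py 0.4622 -0.0148 0.20 3.14
python3 - <<'E'
from h import *
import math
# unobstructed views saved before: refine vase lip from t3/s3
for n,f in(("top","t3"),("scene","s3")): pass
print(proj("top",[.4622,-.0148,.110]),proj("scene",[.4622,-.0148,.110]))
E
```

```text
turn [0.002 0.008 0.574] shift mm [  35.1 -378.4    6.7] gap 0.0557 t 28.25
[[262.24347098 240.56923039]] [[270.33731716 148.10220162]]
```

{"name": "carry_out", "arguments": {"deltas": "-1 0 0 0 0 0 0.144; -1 0 0 0 0 0 0.144; -1 0 0 0 0 0 0.143; -1 0 0 0 0 0 0.143; -1 4.3 -47.3 4 0 0 0; -1 4.3 -47.3 4 0 0 0; -1 4.4 -47.3 4 0 0 0; -1 4.4 -47.3 4 0 0 0; -1 4.4 -47.3 4 0 0 0; -1 4.4 -47.3 4 0 0 0; -1 4.4 -47.3 4 0 0 0; -1 4.5 -47.3 4 0 0 0"}}

```text
time: 29.75
ee_pos: [0.4609, -0.0167, 0.1698]
ee_rot: [3.141, 0.001, 3.141]
contact_force: [1.4, 0.8, 0.8]
finger_gap: 0.0854
gripper_force: 0.0
```

{"name": "carry_out", "arguments": {"deltas": "-1 0 0 0 0 0 0; -1 0 0 0 0 0 0"}}

```text
time: 30.0
ee_pos: [0.4613, -0.0152, 0.1699]
ee_rot: [3.14, 0.001, 3.14]
contact_force: [-0.6, 0.7, -0.3]
finger_gap: 0.0856
gripper_force: 0.0
```

```bash
python3 p.py 0.4622 -0.0148 0.082 3.14
```

```text
turn [ 0.001  0.001 -0.   ] shift mm [-0.9  0.4 87.9] gap 0.0856 t 30.0
```

{"name": "carry_out", "arguments": {"deltas": "-1 -1 0.4 35 0 0 0; -1 0 0 30 0 0 0; -1 0 0 15 0 0 0; -1 0 0 8 0 0 0; -1 0 0 0 0 0 0; -0.3 0 0 0 0 0 0; -0.1 0 0 0 0 0 0; 0 0 0 0 0 0 0; 0.1 0 0 0 0 0 0; 1 0 0 0 0 0 0; 1 0 0 0 0 0 0; 1 0 0 0 0 0 0", "newtons": 40}}

```text
time: 31.5
ee_pos: [0.4628, -0.0149, 0.0824]
ee_rot: [3.141, 0.002, 3.14]
contact_force: [-0.1, 1.5, 5.3]
finger_gap: 0.0366
gripper_force: 39.4
```

Run:
```python
from h import *
a=save("top","t5.png")[170:310,190:340,::-1]; b=save("scene","s5.png")[90:210,200:330,::-1]
cv2.imwrite("pics/c5.png",np.hstack([cv2.resize(a,(400,400)),cv2.resize(b,(400,400))]))
```

```text
(no output)
```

View pics/c5.png

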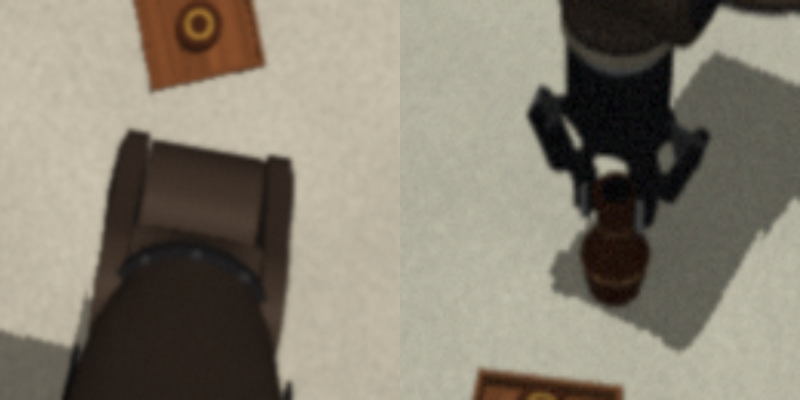

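The vase stands upright with both pads on its lip. Lift gently and carry it to the plate.

{"name": "carry_out", "arguments": {"deltas": "1 0 0 -5 0 0 0; 1 0 0 -15 0 0 0; 1 0 0 -20 0 0 0; 1 0 0 -10 0 0 0; 1 0 0 0 0 0 0"}}

```text
time: 32.22
ee_pos: [0.4627, -0.015, 0.1324]
ee_rot: [3.141, 0.002, 3.14]
contact_force: [-0.0, 0.5, -0.9]
finger_gap: 0.0366
gripper_force: 40.2
```

```bash
python3 p.py 0.499 -0.3865 0.13 3.14
```

```text
turn [0.001 0.002 0.   ] shift mm [ -36.9 -371.5    2.4] gap 0.0366 t 32.225
```

{"name": "carry_out", "arguments": {"deltas": "1 -1.5 -15 0 0 0 0; 1 -3 -30 0 0 0 0; 1 -4 -40 0 0 0 0; 1 -4 -40 0 0 0 0; 1 -4 -40 0 0 0 0; 1 -4 -40 0 0 0 0; 1 -4 -40 0 0 0 0; 1 -4 -40 0 0 0 0; 1 -4 -40 0 0 0 0; 1 -3 -30 0 0 0 0; 1 -1.5 -16 0 0 0 0; 1 0 0 0 0 0 0"}}

```text
time: 33.72
ee_pos: [0.4985, -0.3866, 0.1309]
ee_rot: [3.14, 0.0, 3.139]
contact_force: [-0.1, 1.0, -0.9]
finger_gap: 0.0363
gripper_force: 40.3
```

{"name": "carry_out", "arguments": {"deltas": "1 0 0 15 0 0 0; 1 0 0 10 0 0 0; 1 0 0 8 0 0 0; 1 0 0 4 0 0 0; 1 0 0 0 0 0 0; 1 0 0 0 0 0 0"}}

```text
time: 34.48
ee_pos: [0.4992, -0.386, 0.095]
ee_rot: [3.141, 0.001, 3.14]
contact_force: [0.5, -0.1, -1.4]
finger_gap: 0.0366
gripper_force: 40.3
```

```bash
python3 p.py 0.499 -0.3865 0.0875 3.14;python3 - <<'E'
from h import *
a=save("top","t6.png")[170:280,350:480,::-1]; b=save("scene","s6.png")[70:190,70:200,::-1]
cv2.imwrite("pics/c6.png",np.hstack([cv2.resize(a,(400,400)),cv2.resize(b,(400,400))]))
E
```

```text
turn [0.001 0.001 0.   ] shift mm [ 0.2 -0.5  7.5] gap 0.0366 t 34.475
```

View pics/c6.png

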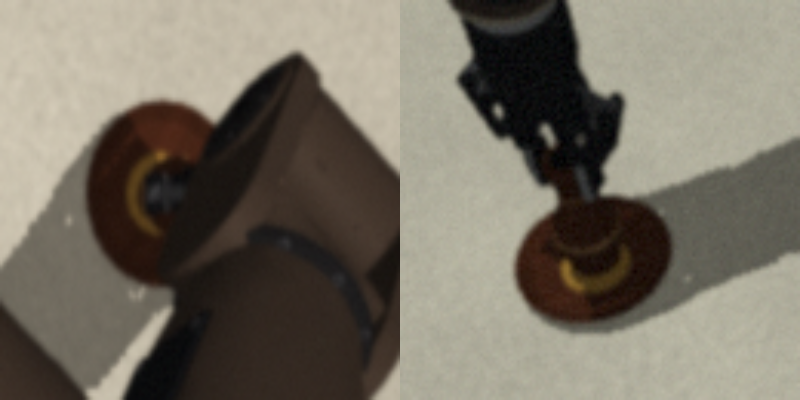

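The vase hangs centred over the brass disc, about 7 mm above the plate floor. Lower it slowly.

{"name": "carry_out", "arguments": {"deltas": "1 0 0 3 0 0 0; 1 0 0 2 0 0 0; 1 0 0 1.5 0 0 0; 1 0 0 0.7 0 0 0; 1 0 0 0 0 0 0; 1 0 0 0 0 0 0"}}

```text
time: 35.33
ee_pos: [0.4991, -0.3859, 0.0875]
ee_rot: [3.141, 0.001, 3.14]
contact_force: [0.7, 0.3, -1.7]
finger_gap: 0.0368
gripper_force: 40.4
```

{"name": "carry_out", "arguments": {"deltas": "1 0 0 0.5 0 0 0; 1 0 0 0 0 0 0"}}

```text
time: 35.58
ee_pos: [0.4993, -0.386, 0.0875]
ee_rot: [3.141, 0.002, 3.14]
contact_force: [-0.4, 1.0, 3.9]
finger_gap: 0.0363
gripper_force: 40.8
```

{"name": "carry_out", "arguments": {"deltas": "1 0 0 0.5 0 0 0; 1 0 0 0 0 0 0"}}

```text
time: 35.83
ee_pos: [0.4994, -0.386, 0.0874]
ee_rot: [3.141, 0.002, 3.14]
contact_force: [0.1, 2.4, 9.8]
finger_gap: 0.0369
gripper_force: 41.2
```

{"name": "carry_out", "arguments": {"deltas": "1 0 0 0.5 0 0 0; 1 0 0 0 0 0 0"}}

```text
time: 36.08
ee_pos: [0.4996, -0.386, 0.0874]
ee_rot: [-3.141, 0.002, 3.14]
contact_force: [-1.2, 3.4, 13.7]
finger_gap: 0.0363
gripper_force: 41.6
```

It has made contact. Back off 1 mm, open slowly and rise, then check.

{"name": "carry_out", "arguments": {"deltas": "1 0 0 -1.2 0 0 0; 1 0 0 0 0 0 0; 0 0 0 0 0 0 0; -0.2 0 0 0 0 0 0; -0.6 0 0 0 0 0 0; -1 0 0 0 0 0 0; -1 0 0 0 0 0 0; -1 0 0 -20 0 0 0; -1 0 0 -40 0 0 0; -1 0 0 -40 0 0 0; -1 0 0 -10 0 0 0; -1 0 0 0 0 0 0"}}

```text
time: 37.58
ee_pos: [0.499, -0.386, 0.1973]
ee_rot: [3.141, 0.001, 3.14]
contact_force: [0.7, -0.7, -0.0]
finger_gap: 0.0851
gripper_force: 0.0
```

{"name": "carry_out", "arguments": {"deltas": "-1 0 45 0 0 0 0; -1 0 45 0 0 0 0; -1 0 45 0 0 0 0; -1 0 45 0 0 0 0; -1 0 45 0 0 0 0; -1 0 0 0 0 0 0; -1 0 0 0 0 0 0"}}

```text
time: 38.45
ee_pos: [0.4992, -0.1612, 0.1965]
ee_rot: [3.14, -0.0, 3.141]
contact_force: [-0.3, 0.4, -0.2]
finger_gap: 0.0856
gripper_force: 0.0
```

Run:
```python
from h import *
np.set_printoptions(precision=4,suppress=True)
a=save("top","t7.png")[110:290,50:450,::-1]; b=save("scene","s7.png")[80:310,90:490,::-1]
cv2.imwrite("pics/c7.png",np.vstack([cv2.resize(a,(640,288)),cv2.resize(b,(540,310))if 0 else cv2.resize(b,(640,310))]))
s=sense();print(s["ee_pos"],s["time"])
```

```text
[ 0.4992 -0.1618  0.1968] 38.55
```

View pics/c7.png

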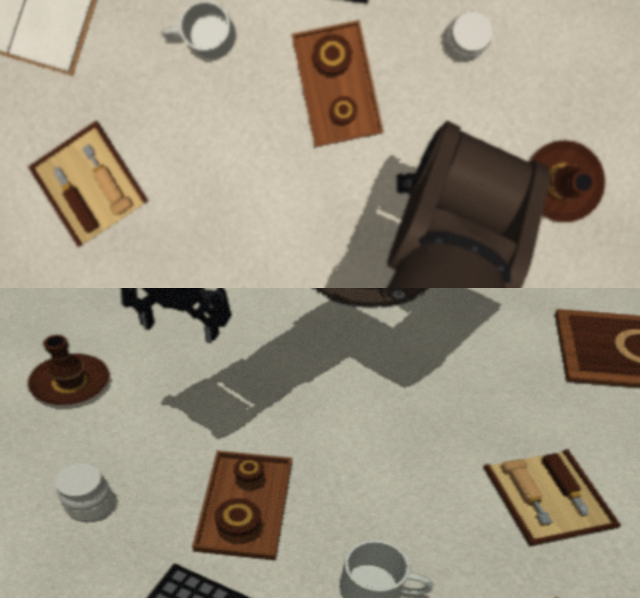

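Run:
```python
from h import *
np.set_printoptions(precision=4,suppress=True)
print("lip tri",tri([("top",(415,223.8)),("scene",(125,120.8))]))
c,s=np.cos(.573),np.sin(.573)
def tray(P): d=P[:,:2]-[.5026,.4027]; return d@np.array([[c,-s],[s,c]])
print("gouge butt,tip",tray(onz("top",[(125.6,241.3),(106.9,202.5)],[.015,.01])))
print("knife end,tip",tray(onz("top",[(106.3,253.8),(87.5,217.5)],[.015,.01])))
print("box tops",onz("top",[(50+331/1.6,110+54/1.6),(50+343/1.6,110+110/1.6)],.049))
```

```text
lip tri [ 0.4969 -0.3865  0.1131]
gouge butt,tip [[-0.0684 -0.0268]
 [ 0.0462 -0.0387]]
knife end,tip [[-0.0678  0.0345]
 [ 0.0416  0.027 ]]
box tops [[ 0.7078 -0.0046  0.049 ]
 [ 0.6173 -0.0227  0.049 ]]
```

The final picture shows everything in place. The vase lip is over the plate centre at 113 mm height, so it is upright, and the tools are in the tray within about 0.1 rad of its length. Both boxes stand in the crate, and the mug and jar are where they were.

```bash
python3 -c "
from cell import hand_in
print(hand_in())"
```

```text
the job is handed in; nothing more can be done
None
```

The job is handed in, though no verdict came back: the last pictures show the knife and gouge in the tray, both boxes in the crate, the vase upright on the plate, and the mug and jar unmoved.

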